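# Re-pin the seedling carriage one hole along

## Task

The seedlings are up, so move their sliding tray one hole along: pull the T-handled quick-release pin straight up out of its bracket, push the tray sideways by its wooden paddle until the hole in the catch plate comes under the bracket, and push the pin back down through both until it clicks home with its collar flush on the bracket. The catch plate is not set exactly, so feel for the hole, for instance by standing the pin in the bracket on the plate and sliding the tray slowly until it drops in; never force or slam anything. Keep the cups standing, leave the things beside the rig alone and let go at the end.

Things in the scene. Friction and masses are not known exactly. Their poses are not given: they have to be found in the camera images.
- rig: Fixed slide rig: grey base plate 250 x 320 x 6 mm, two rails along its y, and a dark steel pin bracket (C-shaped clevis 60 mm wide, 70 mm high, open to +x) at x = -112 to -40 mm, y = -30 to 30 mm. Origin: centre of the base's underside, z up. The tray slides along its +y. Limits: 60 N between pin and rig (all contacts added), 20 N between robot and rig or tray, tray at most 0.4 m/s.
- bore (a point): Centre of the bracket's upright 13 mm hole, on the upper plate's top face, 70 mm above the bench (rig frame -70, 0, 70 mm). Upper plate z = 44 to 70 mm; below it run the tray's hole strip (z = 30 to 38 mm) and catch plate (30 to 39 mm), then the lower plate, z = 8 to 18 mm, with a 14 mm hole. Two spring balls at z = 23 mm click into the pin's groove. Axes as the rig's.
- pin: Loose steel pin, 106 mm long, about 90 g. Origin: centre of its tip, z up its axis. Nose tapers from 9 to 12 mm diameter over 5 mm; 12 mm shaft with a groove at z = 17 mm; collar 22 mm diameter, z = 64 to 68 mm; 10 mm neck; black T-handle 42 mm (x) x 14 mm (y), z = 80 to 106 mm. It starts home through the tray's first hole, tip 6 mm above the bench, yaw up to 0.5 rad off the rig's.
- pin_grip (a point): On the pin's axis at the middle of the T-handle, 94 mm above the tip; 100 mm above the bench at the start and when home. Axes as the pin's: fingers close along y. About 10 N pulls the pin off its detent, about 5 to 10 N pushes it in; it is clear of the bracket after 64 mm.
- pin_collar (a point): On the pin's axis at the underside of the collar, 64 mm above the tip; level with the bore's mouth when home. With the nose on the catch plate beside the hole the collar stays about 33 mm above the bracket, and the pin stands so, upright, when let go. In the hole it sinks of itself until the nose rests on the spring balls, about 19 mm before home. Axes as the pin's.
- carriage (a joint): Travel of the black tray (145 x 190 mm, rim 47 mm high) along the rig's +y in m: 0 at the start, end stop 0.110. The catch plate (44 x 84 mm, reaching 49 mm from its hole to +y) is set through slots: its hole comes under the bore anywhere from 0.067 to 0.093. The nose enters only within 2 to 3 mm of it. The slide drags with about 2.5 N and stays put.
- paddle (a point): Top centre of the upright wooden paddle on the tray's -y end: 50 mm wide (x), 10 mm thick (y), from 30 to 160 mm above the bench, so that the outside of the fingers can push it while they hold the pin. Moves with the tray. Axes as the rig's. No loose thing within 100 mm on its -y side.
- cup_a: Clear plastic cup with a peat pellet and a seedling, standing loose in the tray; 74 mm across the rim, 75 mm high, top 104 mm above the bench. Origin at the centre of its base, z up.
- cup_b: A second, like cup standing in the tray.
- cup_spare: A third, like cup standing on the bench beside (+y) or beyond (+x) the rig, bystander. Origin at the centre of its base.
- jar: Amber jar with white cap, 56 mm diameter, 85 mm high, on the bench beyond (+x) or beside (+y) the rig, bystander. Origin at the centre of its base.
- scoop: Small scoop lying on the bench on the rig's +y side, bystander.
Things that resemble listed ones, but are neither listed nor needed, are in the scene too. Leave any blue or turquoise look-alike of the pin alone.

How it is judged (in metres and radians):
On the way, in this order (a step that is already met when the one before it is completed fails the run):
1. the pin is out of the bracket (z of pin in the frame of bore above 0.002 m), for 0.1 s.
2. then the tray is moved along to the second hole (value of joint carriage above 0.062 m), for 0.1 s.
At the end, for the whole second after the job is handed in: The pin stands upright in the bracket, collar within 1.8 mm of the bracket's top face and within 3 mm of the bore's axis, through the catch plate's hole with the tray 64 to 96 mm along; both cups stand in the tray; the pin is released and at rest (z of pin in the frame of bore below -0.0622 m and horizontal distance between pin and bore below 0.003 m and angle between the z axis of pin and the z axis of rig, either way round below 0.08 rad and value of joint carriage between 0.064 and 0.096 m and angle between each of cup_a, cup_b's own z axis and vertical below 0.2 rad and linear speed of pin below 0.02 m/s); the robot touches nothing.
It fails at once if the pin is forced: contact forces between pin and rig add up to more than 60 N (contact force between pin and rig above 60 N).
It fails at once if the robot pushes or knocks on the rig or its tray with more than 20 N (contact force between any of the fingers, the arm and rig above 20 N).
It fails at once if the tray is slammed along, faster than 0.4 m/s (velocity of joint carriage above 0.4 m/s).
It fails at once if a cup is tipped (angle between any of cup_a, cup_b, cup_spare's own z axis and vertical above 0.5 rad).
It fails at once if a bystander is moved more than 30 mm (distance of any of cup_spare, jar, scoop from where it was at the start of the episode above 0.03 m).
It also fails if it takes over 72 s, if anything falls off the work surface, if the arm or the gripper's body presses on something with over 40 N, if the wrist force passes 120 N, or if a joint passes its speed limit or range.

## Robot

A 6-joint arm with a two-finger parallel gripper is mounted at the origin on the work surface. World frame = base frame: x ahead of the robot, y to its left, z up, the work surface at z = 0. Lengths are in mm, angles in rad, forces in N, time in s.
With the tool pointing down it reaches from about 425 to 950 mm from the base axis. Payload 3.5 kg.
Tool frame: the origin (TCP) lies on the centre line of the jaws, within the pads' length; the fingertips stand 11 mm ahead of it and the grasp point (between the pads) lies 8 mm behind it (r.tips_ahead is the distance from the TCP to the fingertips, in mm); z points along the fingers, y is the line along which they close (so a half turn about z gives the same grasp; the last joint's range is limited). The gripper opens to 85 mm and grips with 20 to 120 N. Pads are 22 mm wide; open, the fingers measure 114 mm over their backs; the gripper's body (76 mm by 85 mm) begins 54 mm behind the grasp point. The pads swing forward as they close: fully open they stand 13 mm farther back than shut.
Start: joints at [1.023, 0.286, 1.577, -0, 1.279, -0.15], TCP at [261.452, 622.293, 242.325] pointing down, gripper open.
Joint ranges: [-2.77, 2.77], [-0.9, 2.22], [0.21, 2.48], [-1.53, 4.67], [0.24, 2.81], [-2.84, 2.84]. Speed limits (rad/s): [2.79, 2.79, 3.14, 3.14, 3.14, 3.14].

## Interface

Orientations are given as a unit quaternion [w, x, y, z].
In Python, from bench import r, optics, order gives the robot as it stands. The module is installed in compiled form; this text tells all that it offers.
- The arm moves only by the tool send_rows, never from a script. Its argument "series" is a list of rows, each an object of numbers: "x", "y", "z": the shift along the world's x, y, z each as a share of 750 mm, from -1 to 1; "twist": the turn about the world's z as a share of pi rad, from -1 to 1; "fingers": the closure, from 0 (fully open) to 1 (shut). In form: [{"x": .., "y": .., "z": .., "twist": .., "fingers": ..}, ...]. A call has 1 to 12 rows; each row is the pose to reach, as a shift and turn from the pose commanded when the call began, turning the shorter way round; what a row does not reach only later rows make up. A row lasts 1/12 s, in which the tool goes at most 41.7 mm and 7.16 degrees, less where a joint would pass 70% of its speed; a pose out of reach is approached as far as the arm can. A call with a number of a shift or a turn outside -1 to 1 is refused whole. A call with a gripper value outside its range is refused whole. The fingers move at their own pace and stop on an object; "squeeze" is the grip in N (left out, the last holds). Time passes only in rows, so rows that repeat a pose let the fingers close. It gives the time, the measured TCP pose, the force, the opening and the grip force at its end, in the units of the state.
- r.get_state(): the state, without advancing time (a new reading comes with each control period).
- optics.read_camera(name): name is "scene" or "top" or "wrist"; returns the picture (400x640x3 uint8, red, green, blue); there is no depth.
- optics.camera_params(name): a dict with "vfov" (degrees; the focal length in pixels is half the picture's height over the tangent of half this angle, whatever the lens; pixels are square), "cx", "cy" (the principal point, pixels), "dist_coeffs" ([k1, k2, p1, p2, k3] as OpenCV has them; the pictures are not rectified), "camera_from_world" (4x4, takes a point from world to camera coordinates). Camera axes: x right, y up, looking along -z (the intrinsics and any distortion apply to the point x, -y, -z); pixel columns grow to the right and rows downward; lengths in mm; the calibration is good to about 2 mm. A picture is of the moment at which its call begins: read the wrist's pose just before it. camera_params takes no time and is no camera call; for the wrist camera it gives the pose at the moment of the call.
- order.close_job(): hands the job in; it is judged then, once.
The state is a dict: "time": time; "joint_pos": joint angles; "joint_vel": joint speeds; "joint_torque": joint torques, N m; "tool_pos": TCP position; "ee_rot": TCP orientation; "force": force on the tool from outside, world axes, zero at the start; "moment": the same for the moment, N m; "gripper_width": finger opening in mm; "grip_force": force on a finger pad.
Only numpy, scipy, OpenCV 4.12 (cv2) and the standard library are available. Lean on these libraries where they do the work, as an engineer would, in place of code of your own. Each camera call takes 0.05 s, during which the arm holds its last target. There are 200 camera calls.

## Working session

There is one attempt and no reset: what is moved stays moved. The work goes in short steps, Python scripts to look and compute and a tool call to move; the robot and the scene stay as the last step left them, time stands still between calls to the robot, and variables do not carry over. Pictures are saved under pics/ and viewed, at most 10 in all, crops included, and the job is handed in when it is done.

Besides the shell and the picture viewer there is one more tool, called as name(argument=value, ...), one argument or row to a line, values as JSON. send_rows: Moves the arm, as the interface text tells. Its arguments: {"type":"object","properties":{"series":{"type":"array","items":{"type":"object","properties":{"x":{"type":"number","minimum":-1,"maximum":1},"y":{"type":"number","minimum":-1,"maximum":1},"z":{"type":"number","minimum":-1,"maximum":1},"twist":{"type":"number","minimum":-1,"maximum":1},"fingers":{"type":"number"}}}},"squeeze":{"type":"number"}},"required":["series"]}

```bash
mkdir -p pics; python3 - <<'E'
from bench import r,optics
import cv2,numpy as np
s=r.get_state();print(s)
for n in("scene","top"):
    im=optics.read_camera(n);cv2.imwrite(f"pics/{n}0.png",im[:,:,::-1]);print(n,optics.camera_params(n))
E
```

```text
{'time': 0.0, 'joint_pos': array([ 1.02304411e+00,  2.87194507e-01,  1.57817388e+00, -8.74803077e-06,
        1.27860521e+00, -1.50028822e-01]), 'joint_vel': array([-9.01467981e-04,  9.95224202e-04,  4.07614533e-05, -4.72222615e-04,
       -2.34597891e-03, -3.30410241e-04]), 'joint_torque': array([ 8.76889976e-05, -4.05957699e+01, -2.92638570e+01, -8.91631430e-05,
        5.60696237e-03, -9.05798103e-07]), 'tool_pos': array([261.10118072, 621.77084084, 240.92960796]), 'ee_rot': array([-4.03034402e-04,  1.97552211e-01,  9.80291644e-01, -1.12018051e-03]), 'force': array([-0.21683478,  0.00572776,  0.35029845]), 'moment': array([ 0.0438864 ,  0.01613308, -0.03149132]), 'grip_force': 0.0, 'gripper_width': 85.25910694755953}
scene {'vfov': 44.003268458376766, 'cx': 314.8027494539313, 'cy': 193.7792498512105, 'dist_coeffs': array([-0.03442299,  0.        ,  0.        ,  0.        ,  0.        ]), 'camera_from_world': array([[-8.43342422e-01,  5.37345547e-01, -5.77252910e-03,
         3.98017551e+02],
       [-3.68548052e-01, -5.70537061e-01,  7.33934462e-01,
         1.93442385e+02],
       [ 3.91082973e-01,  6.21085522e-01,  6.79195762e-01,
        -1.56933997e+03],
       [ 0.00000000e+00,  0.00000000e+00,  0.00000000e+00,
         1.00000000e+00]])}
top {'vfov': 42.449438172371984, 'cx': 316.58982104960785, 'cy': 208.11239641846265, 'dist_coeffs': array([-0.16221731,  0.        ,  0.        ,  0.        ,  0.        ]), 'camera_from_world': array([[-4.25466220e-03, -9.99891554e-01,  1.40988832e-02,
         1.09987583e+02],
       [ 9.97040998e-01, -3.15952684e-03,  7.68066825e-02,
        -5.52913478e+02],
       [-7.67538073e-02,  1.43839511e-02,  9.96946315e-01,
        -1.29865571e+03],
       [ 0.00000000e+00,  0.00000000e+00,  0.00000000e+00,
         1.00000000e+00]])}
```

View pics/scene0.png

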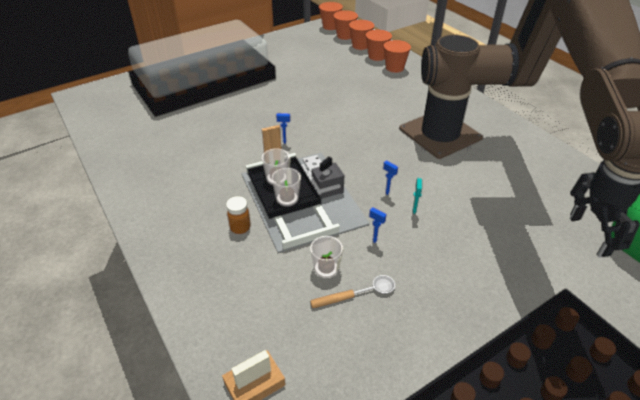

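View pics/top0.png

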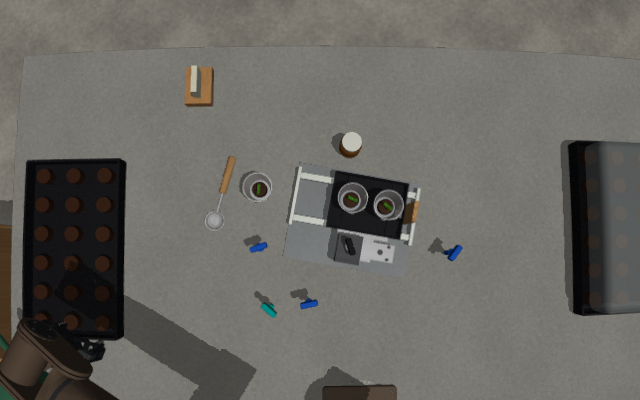

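The pictures show the rig with its grey base at top px (285–420, 163–275). Pin candidates in the top view are the black T-handle on the bracket at about (348,245), the blue look-alikes at (258,247), (308,304) and (454,253), and the turquoise one at (269,310). Only the black one stands in the bracket, so it is the pin. I'll confirm it in an enlarged crop.

```bash
cat > h.py <<'E'
import numpy as np,cv2
from bench import r,optics
def cam(n):
    p=optics.camera_params(n);f=200/np.tan(np.radians(p['vfov']/2))
    return np.array([[f,0,p['cx']],[0,f,p['cy']],[0,0,1]]),p['dist_coeffs'],p['camera_from_world']
def ray(c,u,v):
    K,d,T=c;q=cv2.undistortPoints(np.array([[[u,v]]],float),K,d)[0,0]
    R=T[:3,:3];return -R.T@T[:3,3],R.T@np.array([q[0],-q[1],-1])
def onz(c,u,v,z):
    o,d=ray(c,u,v);return (o+d*(z-o[2])/d[2]).round(1)
def proj(c,P):
    K,d,T=c;X=T[:3,:3]@np.array(P,float)+T[:3,3]
    return cv2.projectPoints(np.array([[X[0],-X[1],-X[2]]]),np.zeros(3),np.zeros(3),K,d)[0][0,0].round(1)
def two(c1,p1,c2,p2):
    o1,d1=ray(c1,*p1);o2,d2=ray(c2,*p2)
    t=np.linalg.lstsq(np.c_[d1,-d2],o2-o1,rcond=None)[0];a=o1+t[0]*d1;b=o2+t[1]*d2
    return ((a+b)/2).round(1),np.linalg.norm(a-b).round(1)
E
python3 - <<'E'
from h import *
a=cv2.imread("pics/top0.png")[155:280,280:430];b=cv2.imread("pics/scene0.png")[115:250,235:385]
a=cv2.resize(a,None,fx=4,fy=4,interpolation=cv2.INTER_CUBIC);
b=cv2.resize(b[:75+50],None,fx=4,fy=4,interpolation=cv2.INTER_CUBIC)
cv2.imwrite("pics/c1.png",a);cv2.imwrite("pics/c2.png",b)
E
```

```text
(no output)
```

View pics/c1.png

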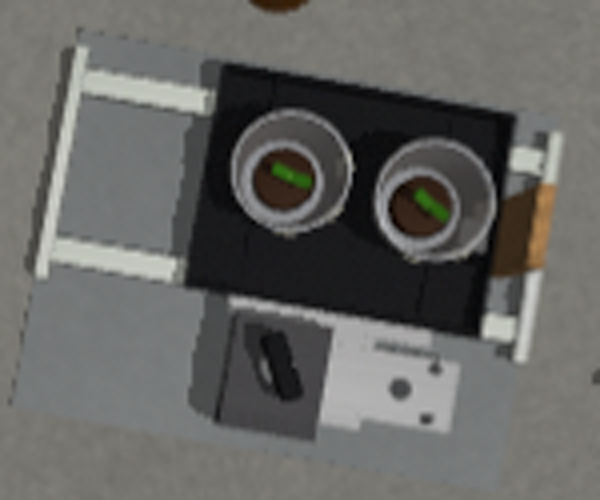

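View pics/c2.png

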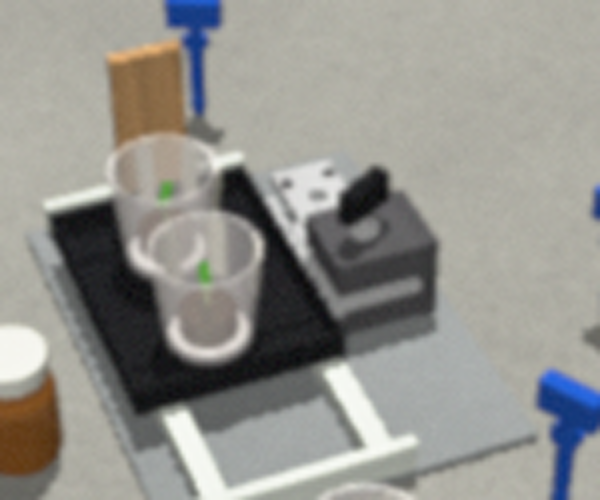

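The crops confirm the pin: a black handle on the bracket at top px (350,246). The catch plate's hole shows at about (380,252). The paddle's top edge is at about (416,212).

```bash
python3 - <<'E'
from h import *
T=cam("top");S=cam("scene")
t=lambda x,y,z:onz(T,280+x/4,155+y/4,z)
s=lambda x,y,z:onz(S,235+x/4,115+y/4,z)
b=[t(*p,6) for p in[(80,28),(10,405)]];print("base",b,np.linalg.norm(b[0]-b[1]))
br=[t(*p,70) for p in[(237,312),(332,330),(315,440),(218,422)]];print("bracket",br,np.mean(br,axis=0))
for i in range(4):
    d=br[i]-br[i-1];print(np.linalg.norm(d).round(1),np.arctan2(d[1],d[0]).round(3))
print("railbar far",t(82,50,20),t(42,275,20),"near",t(557,135,20),t(522,358,20))
print("handle top T",t(281,363,106),"ends",t(268,333,106),t(292,396,106)," S",s(365,190,106),
 two(T,(280+281/4,155+363/4),S,(235+365/4,115+190/4)))
print("hole",t(400,389,39),s(319,196,39))
print("paddle top",t(549,190,160),t(536,266,160),s(110,58,160),s(180,46,160))
print("tray rim",t(222,63,47),t(515,115,47),t(478,337,47),t(187,285,47))
s0=r.get_state();q=s0['ee_rot'];from scipy.spatial.transform import Rotation as R
print(R.from_quat(np.r_[q[1:],q[0]]).as_matrix().round(3))
E
```

```text
base [array([675.3, 150.5,   6. ]), array([430.4, 196. ,   6. ])] 249.09086695421007
bracket [array([487.9,  53.2,  70. ]), array([476.6,  -5.3,  70. ]), array([409.1,   5.7,  70. ]), array([420.5,  65.3,  70. ])] [448.525  29.725  70.   ]
68.5 -0.178
59.6 -1.762
68.4 2.98
60.7 1.382
railbar far [658.6 149.   20. ] [513.5 174.8  20. ] near [ 602.9 -158.7   20. ] [ 458.7 -133.2   20. ]
handle top T [456.4  29.2 106. ] ends [474.3  36.8 106. ] [436.6  22.7 106. ]  S [458.4  35.7 106. ] (array([455.5,  29.4, 100.5]), np.float64(2.2))
hole [439.7 -51.3  39. ] [443.5 -44.6  39. ]
paddle top [ 554.9 -122.9  160. ] [ 510.9 -114.5  160. ] [ 561.1 -116.9  160. ] [ 515.3 -103.5  160. ]
tray rim [645.9  60.1  47. ] [ 612.6 -126.    47. ] [ 472. -100.   47.] [505.6  83.1  47. ]
[[-0.922  0.387 -0.001]
 [ 0.387  0.922 -0.002]
 [ 0.    -0.002 -1.   ]]
```

send_rows(
  series=[
    {"x": 0.13,"y": -0.4,"z": 0,"twist": 0.11,"fingers": 0},
    {"x": 0.13,"y": -0.4,"z": 0,"twist": 0.11,"fingers": 0},
    {"x": 0.13,"y": -0.4,"z": 0,"twist": 0.11,"fingers": 0},
    {"x": 0.13,"y": -0.4,"z": 0,"twist": 0.11,"fingers": 0},
    {"x": 0.13,"y": -0.4,"z": 0,"twist": 0.11,"fingers": 0},
    {"x": 0.13,"y": -0.4,"z": 0,"twist": 0.11,"fingers": 0},
    {"x": 0.13,"y": -0.4,"z": 0,"twist": 0.11,"fingers": 0},
    {"x": 0.26,"y": -0.79,"z": -0.02,"twist": 0.22,"fingers": 0},
    {"x": 0.26,"y": -0.79,"z": -0.02,"twist": 0.22,"fingers": 0},
    {"x": 0.26,"y": -0.79,"z": -0.02,"twist": 0.22,"fingers": 0},
    {"x": 0.26,"y": -0.79,"z": -0.02,"twist": 0.22,"fingers": 0},
    {"x": 0.26,"y": -0.79,"z": -0.02,"twist": 0.22,"fingers": 0},
  ],
)

```text
time: 1.1
tool_pos: [411.8, 162.9, 233.5]
ee_rot: [0.0, -0.147, 0.989, 0.0]
force: [0.8, 0.0, -0.6]
gripper_width: 85.2
grip_force: 0.0
```

send_rows(
  series=[
    {"x": 0,"y": 0,"z": 0},
    {"x": 0,"y": 0,"z": 0},
    {"x": 0,"y": 0,"z": 0},
    {"x": 0,"y": 0,"z": 0},
    {"x": 0,"y": 0,"z": 0},
  ],
)

```text
invalid input
```

send_rows(
  series=[
    {"x": 0,"y": 0,"z": 0,"twist": 0,"fingers": 0},
    {"x": 0,"y": 0,"z": 0,"twist": 0,"fingers": 0},
    {"x": 0,"y": 0,"z": 0,"twist": 0,"fingers": 0},
  ],
)

```text
time: 1.35
tool_pos: [411.8, 164.5, 233.5]
ee_rot: [-0.0, -0.146, 0.989, 0.0]
force: [0.0, -0.1, -0.4]
gripper_width: 85.1
grip_force: 0.0
```

send_rows(
  series=[
    {"x": 0.0576,"y": -0.18,"z": -0.04,"twist": 0,"fingers": 0},
    {"x": 0.0576,"y": -0.18,"z": -0.04,"twist": 0,"fingers": 0},
    {"x": 0.0576,"y": -0.18,"z": -0.04,"twist": 0,"fingers": 0},
    {"x": 0.0576,"y": -0.18,"z": -0.04,"twist": 0,"fingers": 0},
    {"x": 0.0576,"y": -0.18,"z": -0.04,"twist": 0,"fingers": 0},
    {"x": 0.0576,"y": -0.18,"z": -0.04,"twist": 0,"fingers": 0},
    {"x": 0.0576,"y": -0.18,"z": -0.04,"twist": 0,"fingers": 0},
  ],
)

```text
time: 1.93
tool_pos: [455.0, 31.2, 203.8]
ee_rot: [-0.0, -0.147, 0.989, 0.0]
force: [-0.7, 0.1, 0.3]
gripper_width: 85.5
grip_force: 0.0
```

```bash
python3 - <<'E'
from h import *
W=cam("wrist");im=optics.read_camera("wrist")[:,:,::-1]
cv2.imwrite("pics/w1.png",im);np.savez("w1.npz",K=W[0],d=W[1],T=W[2])
print(r.get_state()['tool_pos'],W[1],proj(W,(455,29,112)),proj(W,(440,-51,39)))
E
```

```text
[455.0243629   31.32210547 203.95821538] [0.00286365 0.         0.         0.         0.        ] [320.4 202. ] [251.3 147.6]
```

View pics/w1.png

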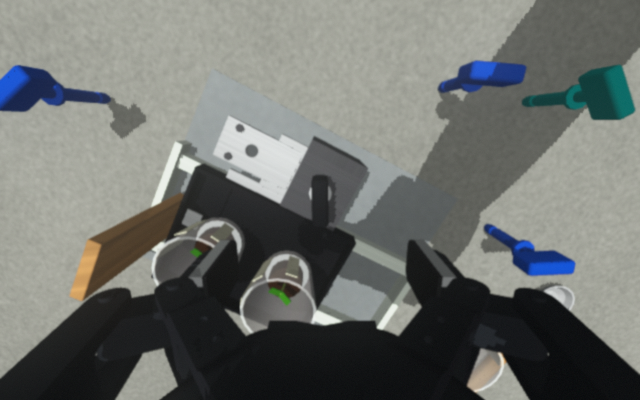

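The wrist view shows the pin's black handle at about (320,202), the catch-plate hole at (251,150) and the paddle top at about (80,265).

```bash
python3 - <<'E'
from h import *
z=np.load("w1.npz");W=(z['K'],z['d'],z['T']);im=cv2.imread("pics/w1.png")
g=im.max(2);m=(g<42).astype(np.uint8);m[:165]=0;m[226:]=0;m[:,:300]=0;m[:,345:]=0
n,l,st,c=cv2.connectedComponentsWithStats(m)
i=1+np.argmax(st[1:,4]);print(st[i],c[i])
for y in range(172,234,3):print(y,''.join('%4d'%v for v in g[y,302:340:2]))
for z in(106,112):print(onz(W,320,202,z),onz(W,320,178,z),onz(W,321,226,z))
print("hole",onz(W,251.5,150.5,39))
for p in[(314,137),(367,161),(337,224),(284,204)]:print(onz(W,*p,70))
for p in[(88,240),(103,243),(86,299),(71,295)]:print('pad',onz(W,*p,160))
E
```

```text
[300 188  28  38 473] [317.67864693 213.83509514]
172   95  95  94  94  93  94  93  93  94  93  94  95  96  96  93  95  96  95  93
175   94  93  95  95  94  84  72  56  54  53  55  60  71  86  91  95  94  92  94
178   92  94  94  93  91  61  41  42  42  40  38  39  39  56  68  89  93  94  92
181   95  94  93  94  89  50  44  45  43  43  42  44  41  52  61  72  88  91  91
184   96  97  96  94  87  49  45  47  46  46  46  44  40  55  61  61  65  89  90
187   95  94  95  95 117  57  47  46  45  45  45  44  43  97  82  61  65  83  89
190   96  95  96 110 181  77  44  44  46  44  44  45  41 103 114  64  62  84  91
193   92  91  94 131 195  78  44  43  45  43  43  42  41 105 126  74  73  89  90
196   91  89  90 104 178  77  42  44  42  43  43  43  40 104 115  65  62  79  89
199   93  93  91  90 122  65  41  42  44  43  40  41  39  98  82  59  65  88  90
202   91  91  91  93  84  50  40  41  42  42  40  42  36  50  58  58  61  82  90
205   92  90  92  88  85  50  41  40  42  39  41  38  37  46  58  57  66  88  92
208   91  90  91  90  86  49  40  40  39  39  39  38  36  44  58  57  61  83  
[... 283 characters left out ...]
 37  37  36  38  34  43  53  57  73  88  89
223   32  33  33  31  29  31  36  36  36  35  36  35  34  57  84  80  85  87  92
226   32  30  31  30  30  31  32  33  36  33  34  36  46  64  70  80  82  89  99
229   31  30  29  28  29  30  30  30  29  31  29  29  28  37  46  52  39  31  42
232   30  31  29  27  30  27  30  29  28  29  30  30  31  27  27  30  26  26  27
[456.8  29.2 106. ] [437.   23.1 106. ] [477.3  36.3 106. ]
[455.1  28.7 112. ] [435.8  22.8 112. ] [475.1  35.6 112. ]
hole [442.9 -50.2  39. ]
[408.7   8.6  70. ]
[415.4  62.8  70. ]
[483.9  55.   70. ]
[479.2  -1.2  70. ]
pad [ 512.4 -116.4  160. ]
pad [ 511.7 -106.6  160. ]
pad [ 559.2 -113.9  160. ]
pad [ 559.  -124.3  160. ]
```

send_rows(
  series=[
    {"x": 0,"y": -0.001,"z": -0.04,"twist": 0,"fingers": 0},
    {"x": 0,"y": -0.001,"z": -0.08,"twist": 0,"fingers": 0},
    {"x": 0,"y": -0.001,"z": -0.11,"twist": 0,"fingers": 0},
    {"x": 0,"y": -0.001,"z": -0.135,"twist": 0,"fingers": 0},
    {"x": 0,"y": -0.001,"z": -0.145,"twist": 0,"fingers": 0},
    {"x": 0,"y": -0.001,"z": -0.147,"twist": 0,"fingers": 0},
    {"x": 0,"y": -0.001,"z": -0.147,"twist": 0,"fingers": 0},
  ],
)

```text
time: 2.57
tool_pos: [455.4, 29.7, 94.0]
ee_rot: [0.0, -0.147, 0.989, -0.0]
force: [0.9, -0.5, -0.3]
gripper_width: 85.4
grip_force: 0.0
```

send_rows(
  series=[
    {"x": 0,"y": 0,"z": 0,"twist": 0,"fingers": 1},
    {"x": 0,"y": 0,"z": 0,"twist": 0,"fingers": 1},
    {"x": 0,"y": 0,"z": 0,"twist": 0,"fingers": 1},
    {"x": 0,"y": 0,"z": 0,"twist": 0,"fingers": 1},
    {"x": 0,"y": 0,"z": 0,"twist": 0,"fingers": 1},
    {"x": 0,"y": 0,"z": 0,"twist": 0,"fingers": 1},
    {"x": 0,"y": 0,"z": 0,"twist": 0,"fingers": 1},
    {"x": 0,"y": 0,"z": 0,"twist": 0,"fingers": 1},
    {"x": 0,"y": 0,"z": 0,"twist": 0,"fingers": 1},
  ],
  squeeze=45,
)

```text
time: 3.32
tool_pos: [455.4, 28.8, 94.0]
ee_rot: [0.0, -0.146, 0.989, -0.0]
force: [-1.1, 0.1, 3.6]
gripper_width: 13.2
grip_force: 45.2
```

send_rows(
  series=[
    {"x": 0,"y": 0,"z": 0.002,"twist": 0,"fingers": 1},
    {"x": 0,"y": 0,"z": 0.004,"twist": 0,"fingers": 1},
    {"x": 0,"y": 0,"z": 0.006,"twist": 0,"fingers": 1},
    {"x": 0,"y": 0,"z": 0.01,"twist": 0,"fingers": 1},
    {"x": 0,"y": 0,"z": 0.014,"twist": 0,"fingers": 1},
    {"x": 0,"y": 0,"z": 0.018,"twist": 0,"fingers": 1},
    {"x": 0,"y": 0,"z": 0.022,"twist": 0,"fingers": 1},
    {"x": 0,"y": 0,"z": 0.022,"twist": 0,"fingers": 1},
  ],
)

```text
time: 3.98
tool_pos: [455.6, 28.8, 111.3]
ee_rot: [0.0, -0.146, 0.989, -0.0]
force: [-1.5, 0.9, 0.5]
gripper_width: 13.1
grip_force: 44.7
```

send_rows(
  series=[
    {"x": 0,"y": 0,"z": 0.01,"twist": 0,"fingers": 1},
    {"x": 0,"y": 0,"z": 0.022,"twist": 0,"fingers": 1},
    {"x": 0,"y": 0,"z": 0.034,"twist": 0,"fingers": 1},
    {"x": 0,"y": 0,"z": 0.046,"twist": 0,"fingers": 1},
    {"x": 0,"y": 0,"z": 0.06,"twist": 0,"fingers": 1},
    {"x": 0,"y": 0,"z": 0.074,"twist": 0,"fingers": 1},
    {"x": 0,"y": 0,"z": 0.088,"twist": 0,"fingers": 1},
    {"x": 0,"y": 0,"z": 0.088,"twist": 0,"fingers": 1},
    {"x": 0,"y": 0,"z": 0.088,"twist": 0,"fingers": 1},
  ],
)

```text
time: 4.73
tool_pos: [455.8, 28.7, 177.1]
ee_rot: [0.001, -0.146, 0.989, -0.0]
force: [0.6, -0.1, -0.7]
gripper_width: 13.2
grip_force: 44.6
```

```bash
python3 - <<'E'
from h import *
b=optics.read_camera("scene")[:,:,::-1][90:215,235:385]
cv2.imwrite("pics/c3.png",cv2.resize(b,None,fx=4,fy=4,interpolation=cv2.INTER_CUBIC))
E
```

```text
(no output)
```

View pics/c3.png

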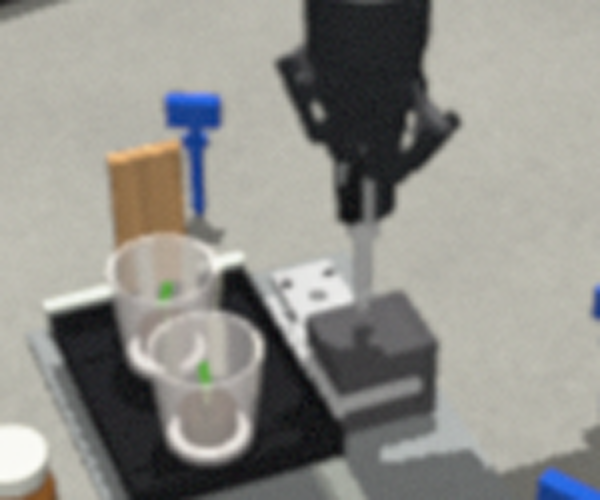

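The pin is out, with its tip just above the bore at crop px (365,300), and the cups are upright. Next I go round behind the paddle.

send_rows(
  series=[
    {"x": 0,"y": -0.05,"z": 0,"twist": -0.04,"fingers": 1},
    {"x": 0,"y": -0.1,"z": 0,"twist": -0.08,"fingers": 1},
    {"x": 0,"y": -0.15,"z": 0,"twist": -0.12,"fingers": 1},
    {"x": 0,"y": -0.2,"z": 0,"twist": -0.15,"fingers": 1},
    {"x": 0,"y": -0.255,"z": 0,"twist": -0.15,"fingers": 1},
    {"x": 0,"y": -0.255,"z": 0,"twist": -0.15,"fingers": 1},
    {"x": 0.035,"y": -0.255,"z": -0.01,"twist": -0.15,"fingers": 1},
    {"x": 0.07,"y": -0.255,"z": -0.03,"twist": -0.15,"fingers": 1},
    {"x": 0.095,"y": -0.255,"z": -0.043,"twist": -0.15,"fingers": 1},
    {"x": 0.095,"y": -0.255,"z": -0.043,"twist": -0.15,"fingers": 1},
    {"x": 0.095,"y": -0.255,"z": -0.043,"twist": -0.15,"fingers": 1},
  ],
)

```text
time: 5.7
tool_pos: [525.8, -161.6, 141.9]
ee_rot: [-0.002, 0.088, 0.996, 0.001]
force: [-0.3, -0.2, 0.0]
gripper_width: 13.3
grip_force: 44.6
```

```bash
python3 - <<'E'
from h import *
b=optics.read_camera("scene")[:,:,::-1][70:195,225:375]
W=optics.read_camera("wrist")[:,:,::-1]
cv2.imwrite("pics/c4.png",np.hstack([cv2.resize(b,(480,400),interpolation=cv2.INTER_CUBIC),W[:,:320]]))
print(r.get_state()['tool_pos'])
E
```

```text
[ 525.68657071 -161.92283445  143.33727807]
```

View pics/c4.png

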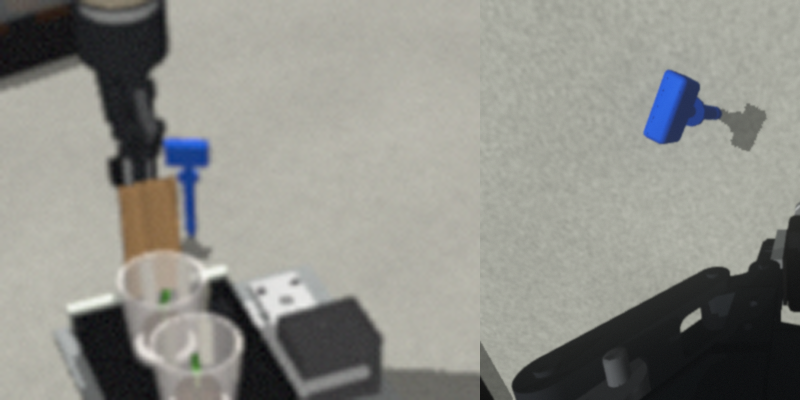

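send_rows(
  series=[
    {"x": 0.001,"y": 0.005,"z": 0,"twist": 0,"fingers": 1},
    {"x": 0.002,"y": 0.01,"z": 0,"twist": 0,"fingers": 1},
    {"x": 0.003,"y": 0.015,"z": 0,"twist": 0,"fingers": 1},
    {"x": 0.0036,"y": 0.019,"z": 0,"twist": 0,"fingers": 1},
    {"x": 0.0041,"y": 0.022,"z": 0,"twist": 0,"fingers": 1},
    {"x": 0.0045,"y": 0.025,"z": 0,"twist": 0,"fingers": 1},
    {"x": 0.005,"y": 0.028,"z": 0,"twist": 0,"fingers": 1},
    {"x": 0.0058,"y": 0.0315,"z": 0,"twist": 0,"fingers": 1},
  ],
)

```text
time: 6.47
tool_pos: [530.6, -139.2, 144.0]
ee_rot: [-0.0, 0.089, 0.996, -0.001]
force: [-1.7, -2.3, 0.6]
gripper_width: 13.1
grip_force: 47.1
```

send_rows(
  series=[
    {"x": 0.0005,"y": 0.0025,"z": 0,"twist": 0,"fingers": 1},
    {"x": 0.0011,"y": 0.006,"z": 0,"twist": 0,"fingers": 1},
    {"x": 0.0018,"y": 0.01,"z": 0,"twist": 0,"fingers": 1},
    {"x": 0.0026,"y": 0.014,"z": 0,"twist": 0,"fingers": 1},
    {"x": 0.0033,"y": 0.018,"z": 0,"twist": 0,"fingers": 1},
    {"x": 0.004,"y": 0.022,"z": 0,"twist": 0,"fingers": 1},
    {"x": 0.0048,"y": 0.026,"z": 0,"twist": 0,"fingers": 1},
    {"x": 0.0055,"y": 0.03,"z": 0,"twist": 0,"fingers": 1},
    {"x": 0.0062,"y": 0.034,"z": 0,"twist": 0,"fingers": 1},
    {"x": 0.007,"y": 0.038,"z": 0,"twist": 0,"fingers": 1},
    {"x": 0.0077,"y": 0.042,"z": 0,"twist": 0,"fingers": 1},
  ],
)

```text
time: 7.38
tool_pos: [536.7, -107.0, 143.8]
ee_rot: [0.0, 0.089, 0.996, -0.0]
force: [-1.4, -2.3, 1.5]
gripper_width: 13.6
grip_force: 47.1
```

send_rows(
  series=[
    {"x": 0.0007,"y": 0.004,"z": 0,"twist": 0,"fingers": 1},
    {"x": 0.0015,"y": 0.008,"z": 0,"twist": 0,"fingers": 1},
    {"x": 0.0022,"y": 0.012,"z": 0,"twist": 0,"fingers": 1},
    {"x": 0.003,"y": 0.016,"z": 0,"twist": 0,"fingers": 1},
    {"x": 0.0037,"y": 0.02,"z": 0,"twist": 0,"fingers": 1},
    {"x": 0.0043,"y": 0.0225,"z": 0,"twist": 0,"fingers": 1},
    {"x": 0.0043,"y": 0.0235,"z": 0,"twist": 0,"fingers": 1},
    {"x": 0.0043,"y": 0.0235,"z": 0,"twist": 0,"fingers": 1},
  ],
)

```text
time: 8.05
tool_pos: [540.0, -89.2, 143.7]
ee_rot: [0.0, 0.089, 0.996, 0.0]
force: [-0.2, -1.2, -0.8]
gripper_width: 13.4
grip_force: 45.7
```

```bash
python3 - <<'E'
from h import *
print(r.get_state()['tool_pos'])
a=cv2.imread("pics/top0.png");b=optics.read_camera("top")[:,:,::-1]
cv2.imwrite("pics/top1.png",b)
c=lambda i:cv2.resize(i[180:275,300:430],None,fx=4,fy=4,interpolation=cv2.INTER_CUBIC)
cv2.imwrite("pics/c5.png",c(b))
E
```

```text
[539.9833391  -89.243675   143.72158182]
```

View pics/c5.png

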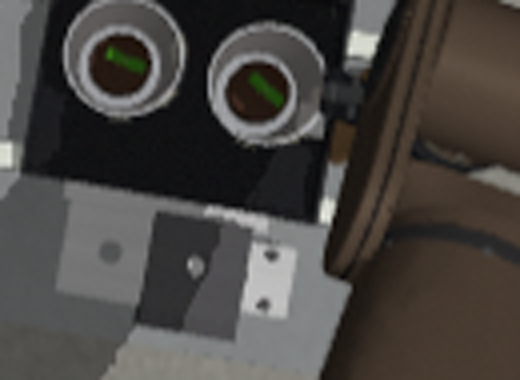

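The top view shows the tray about halfway along. The bore is at px (348.8,246.3), the tray's first hole at (327.5,242.8), and the cups are upright.

```bash
python3 - <<'E'
from h import *
T=cam("top");y=np.array([.178,.984,0])
b=onz(T,348.75,246.25,70);h=onz(T,327.5,242.75,38);print(b,h,(h-b)@y)
print((onz(T,380.5,233.75,47)-onz(T,399.5,239.25,47))@y)
print((onz(T,300+265/4,180+272/4,39)), (onz(T,300+271/4,180+255/4,39)-onz(T,280+434/4,155+369/4,39))@y,(onz(T,300+263/4,180+304/4,39)-onz(T,280+426/4,155+418/4,39))@y)
E
```

```text
[455.3  30.   70. ] [464.4  81.1  38. ] 51.902199999999986
49.7596
[450.7 -16.5  39. ] 53.49439999999999 53.31539999999999
```

send_rows(
  series=[
    {"x": -0.004,"y": -0.03,"z": 0,"twist": 0,"fingers": 1},
    {"x": -0.004,"y": -0.04,"z": 0.03,"twist": 0,"fingers": 1},
    {"x": -0.02,"y": -0.04,"z": 0.048,"twist": 0,"fingers": 1},
    {"x": -0.06,"y": -0.04,"z": 0.048,"twist": 0.02,"fingers": 1},
    {"x": -0.1125,"y": -0.03,"z": 0.048,"twist": 0.05,"fingers": 1},
    {"x": -0.1125,"y": 0.02,"z": 0.048,"twist": 0.08,"fingers": 1},
    {"x": -0.1125,"y": 0.07,"z": 0.048,"twist": 0.11,"fingers": 1},
    {"x": -0.1125,"y": 0.12,"z": 0.048,"twist": 0.14,"fingers": 1},
    {"x": -0.1125,"y": 0.1575,"z": 0.048,"twist": 0.15,"fingers": 1},
    {"x": -0.1125,"y": 0.1575,"z": 0.048,"twist": 0.15,"fingers": 1},
    {"x": -0.1125,"y": 0.1575,"z": 0.048,"twist": 0.15,"fingers": 1},
  ],
)

```text
time: 9.02
tool_pos: [455.4, 30.0, 179.8]
ee_rot: [0.0, -0.147, 0.989, 0.0]
force: [0.1, -0.4, -0.5]
gripper_width: 13.1
grip_force: 44.9
```

send_rows(
  series=[
    {"x": 0,"y": 0,"z": 0,"twist": 0,"fingers": 1},
    {"x": 0,"y": 0,"z": 0,"twist": 0,"fingers": 1},
  ],
)

```text
time: 9.18
tool_pos: [455.7, 27.8, 179.8]
ee_rot: [0.0, -0.145, 0.989, 0.0]
force: [0.1, -0.2, -1.2]
gripper_width: 13.6
grip_force: 44.9
```

send_rows(
  series=[
    {"x": 0,"y": 0,"z": -0.01,"twist": 0,"fingers": 1},
    {"x": 0,"y": 0,"z": -0.02,"twist": 0,"fingers": 1},
    {"x": 0,"y": 0,"z": -0.026,"twist": 0,"fingers": 1},
    {"x": 0,"y": 0,"z": -0.03,"twist": 0,"fingers": 1},
    {"x": 0,"y": 0,"z": -0.033,"twist": 0,"fingers": 1},
    {"x": 0,"y": 0,"z": -0.033,"twist": 0,"fingers": 1},
  ],
)

```text
time: 9.68
tool_pos: [455.1, 28.3, 154.2]
ee_rot: [-0.001, -0.146, 0.989, 0.0]
force: [0.2, 0.1, -1.4]
gripper_width: 13.1
grip_force: 44.9
```

send_rows(
  series=[
    {"x": 0,"y": 0,"z": -0.003,"twist": 0,"fingers": 1},
    {"x": 0,"y": 0,"z": -0.006,"twist": 0,"fingers": 1},
    {"x": 0,"y": 0,"z": -0.009,"twist": 0,"fingers": 1},
    {"x": 0,"y": 0,"z": -0.013,"twist": 0,"fingers": 1},
    {"x": 0,"y": 0,"z": -0.017,"twist": 0,"fingers": 1},
    {"x": 0,"y": 0,"z": -0.021,"twist": 0,"fingers": 1},
    {"x": 0,"y": 0,"z": -0.025,"twist": 0,"fingers": 1},
    {"x": 0,"y": 0,"z": -0.029,"twist": 0,"fingers": 1},
    {"x": 0,"y": 0,"z": -0.032,"twist": 0,"fingers": 1},
    {"x": 0,"y": 0,"z": -0.032,"twist": 0,"fingers": 1},
  ],
)

```text
time: 10.52
tool_pos: [455.3, 28.6, 130.4]
ee_rot: [-0.0, -0.146, 0.989, 0.0]
force: [-0.3, 1.4, -2.3]
gripper_width: 13.6
grip_force: 44.8
```

Lowered freely into the bore. I'll go on in 1 mm steps to the plate.

send_rows(
  series=[
    {"x": 0,"y": 0,"z": -0.0012,"twist": 0,"fingers": 1},
    {"x": 0,"y": 0,"z": -0.0024,"twist": 0,"fingers": 1},
    {"x": 0,"y": 0,"z": -0.0036,"twist": 0,"fingers": 1},
    {"x": 0,"y": 0,"z": -0.0036,"twist": 0,"fingers": 1},
  ],
)

```text
time: 10.85
tool_pos: [455.5, 28.5, 128.3]
ee_rot: [0.0, -0.146, 0.989, 0.0]
force: [0.4, 2.0, -0.9]
gripper_width: 13.2
grip_force: 44.9
```

send_rows(
  series=[
    {"x": 0,"y": 0,"z": 0,"twist": 0,"fingers": 0.7},
    {"x": 0,"y": 0,"z": 0,"twist": 0,"fingers": 0.5},
    {"x": 0,"y": 0,"z": 0,"twist": 0,"fingers": 0.3},
    {"x": 0,"y": 0,"z": 0,"twist": 0,"fingers": 0.3},
    {"x": 0,"y": 0,"z": 0,"twist": 0,"fingers": 0.3},
    {"x": 0,"y": 0,"z": 0.02,"twist": 0,"fingers": 0.3},
    {"x": 0,"y": 0,"z": 0.05,"twist": 0,"fingers": 0.3},
    {"x": 0,"y": 0,"z": 0.08,"twist": 0,"fingers": 0.3},
    {"x": 0,"y": 0,"z": 0.08,"twist": 0,"fingers": 0.3},
    {"x": 0,"y": 0,"z": 0.08,"twist": 0,"fingers": 0.3},
  ],
)

```text
time: 11.68
tool_pos: [456.4, 28.2, 189.8]
ee_rot: [0.002, -0.146, 0.989, -0.001]
force: [-0.7, -0.2, -0.4]
gripper_width: 59.7
grip_force: 0.0
```

```bash
python3 - <<'E'
from h import *
print(r.get_state()['tool_pos'],r.get_state()['gripper_width'])
b=optics.read_camera("scene")[:,:,::-1][90:215,235:385]
cv2.imwrite("pics/c6.png",cv2.resize(b,None,fx=4,fy=4,interpolation=cv2.INTER_CUBIC))
E
```

```text
[456.44390053  28.22774234 189.83098462] 59.71467013043211
```

View pics/c6.png

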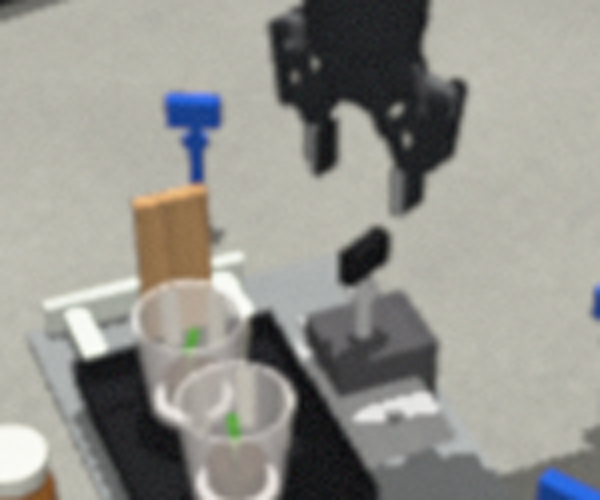

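The pin stands upright in the bracket, handle at crop px (365,255). Next I push the paddle with the empty, closed fingers.

send_rows(
  series=[
    {"x": 0,"y": -0.05,"z": 0,"twist": -0.04,"fingers": 0.3},
    {"x": 0,"y": -0.1,"z": 0,"twist": -0.08,"fingers": 1},
    {"x": 0,"y": -0.15,"z": 0,"twist": -0.12,"fingers": 1},
    {"x": 0,"y": -0.2,"z": 0,"twist": -0.15,"fingers": 1},
    {"x": 0.03,"y": -0.215,"z": 0,"twist": -0.15,"fingers": 1},
    {"x": 0.08,"y": -0.215,"z": 0,"twist": -0.15,"fingers": 1},
    {"x": 0.11,"y": -0.215,"z": 0,"twist": -0.15,"fingers": 1},
    {"x": 0.11,"y": -0.215,"z": -0.03,"twist": -0.15,"fingers": 1},
    {"x": 0.11,"y": -0.215,"z": -0.061,"twist": -0.15,"fingers": 1},
    {"x": 0.111,"y": -0.19,"z": -0.061,"twist": -0.15,"fingers": 1},
    {"x": 0.111,"y": -0.17,"z": -0.061,"twist": -0.15,"fingers": 1},
    {"x": 0.111,"y": -0.17,"z": -0.061,"twist": -0.15,"fingers": 1},
  ],
)

```text
time: 12.73
tool_pos: [536.8, -96.7, 139.4]
ee_rot: [-0.003, 0.088, 0.996, 0.001]
force: [0.2, 0.3, -0.9]
gripper_width: 0.4
grip_force: 0.0
```

send_rows(
  series=[
    {"x": 0.0005,"y": 0.003,"z": 0,"twist": 0,"fingers": 1},
    {"x": 0.001,"y": 0.006,"z": 0,"twist": 0,"fingers": 1},
    {"x": 0.0016,"y": 0.009,"z": 0,"twist": 0,"fingers": 1},
    {"x": 0.0022,"y": 0.012,"z": 0,"twist": 0,"fingers": 1},
    {"x": 0.0027,"y": 0.015,"z": 0,"twist": 0,"fingers": 1},
    {"x": 0.0033,"y": 0.018,"z": 0,"twist": 0,"fingers": 1},
    {"x": 0.0037,"y": 0.0205,"z": 0,"twist": 0,"fingers": 1},
    {"x": 0.0042,"y": 0.023,"z": 0,"twist": 0,"fingers": 1},
    {"x": 0.0047,"y": 0.0255,"z": 0,"twist": 0,"fingers": 1},
    {"x": 0.0051,"y": 0.028,"z": 0,"twist": 0,"fingers": 1},
    {"x": 0.0056,"y": 0.0305,"z": 0,"twist": 0,"fingers": 1},
    {"x": 0.006,"y": 0.033,"z": 0,"twist": 0,"fingers": 1},
  ],
)

```text
time: 13.73
tool_pos: [543.2, -74.5, 142.7]
ee_rot: [0.0, 0.089, 0.996, -0.0]
force: [-1.3, -3.1, -0.1]
gripper_width: -0.3
grip_force: 1.7
```

send_rows(
  series=[
    {"x": 0.0001,"y": 0.001,"z": 0,"twist": 0,"fingers": 1},
    {"x": 0.0003,"y": 0.002,"z": 0,"twist": 0,"fingers": 1},
    {"x": 0.0005,"y": 0.003,"z": 0,"twist": 0,"fingers": 1},
    {"x": 0.0007,"y": 0.004,"z": 0,"twist": 0,"fingers": 1},
    {"x": 0.0009,"y": 0.005,"z": 0,"twist": 0,"fingers": 1},
    {"x": 0.0011,"y": 0.006,"z": 0,"twist": 0,"fingers": 1},
    {"x": 0.0013,"y": 0.007,"z": 0,"twist": 0,"fingers": 1},
    {"x": 0.0014,"y": 0.008,"z": 0,"twist": 0,"fingers": 1},
    {"x": 0.0016,"y": 0.009,"z": 0,"twist": 0,"fingers": 1},
    {"x": 0.0018,"y": 0.01,"z": 0,"twist": 0,"fingers": 1},
  ],
)

```text
time: 14.57
tool_pos: [544.6, -66.8, 142.7]
ee_rot: [0.0, 0.089, 0.996, -0.0]
force: [-1.4, -3.1, 2.0]
gripper_width: 0.4
grip_force: 1.6
```

```bash
cat >> h.py <<'E'
def pinh(save=None):
    """handle-top row in the scene view: lowest dark->light pixel rows of the pin handle above the bracket"""
    im=optics.read_camera("scene")[:,:,::-1]
    if save:cv2.imwrite(save,im)
    g=im.max(2)[130:185,310:345];m=(g<45).astype(np.uint8)
    n,l,st,c=cv2.connectedComponentsWithStats(m);i=1+np.argmax(st[1:,4])
    return st[i].tolist(),(c[i]+[310,130]).round(1)
E
python3 - <<'E'
from h import *
print(pinh("pics/s5.png"));S=cam("scene");print(proj(S,(455,29,133)),proj(S,(455,29,100)))
s=r.get_state();p=s['tool_pos'];print(p,((p[0]-455)*.18+(p[1]-29)*.984+146.9),s['force'])
E
```

```text
([10, 17, 11, 13, 88], array([324.9, 153.2]))
[326.  152.6] [325.9 162.5]
[544.65410317 -66.61689645 142.67136193] 68.95071246924672 [-0.30735516 -3.51088595  1.93463636]
```

send_rows(
  series=[
    {"x": 0.0001,"y": 0.0006,"z": 0,"twist": 0,"fingers": 1},
    {"x": 0.0002,"y": 0.0012,"z": 0,"twist": 0,"fingers": 1},
    {"x": 0.0003,"y": 0.0018,"z": 0,"twist": 0,"fingers": 1},
    {"x": 0.0004,"y": 0.0024,"z": 0,"twist": 0,"fingers": 1},
    {"x": 0.0005,"y": 0.003,"z": 0,"twist": 0,"fingers": 1},
    {"x": 0.0006,"y": 0.0036,"z": 0,"twist": 0,"fingers": 1},
    {"x": 0.0008,"y": 0.0042,"z": 0,"twist": 0,"fingers": 1},
    {"x": 0.0009,"y": 0.0048,"z": 0,"twist": 0,"fingers": 1},
    {"x": 0.001,"y": 0.0054,"z": 0,"twist": 0,"fingers": 1},
    {"x": 0.0011,"y": 0.006,"z": 0,"twist": 0,"fingers": 1},
    {"x": 0.0012,"y": 0.0066,"z": 0,"twist": 0,"fingers": 1},
  ],
)

```text
time: 15.53
tool_pos: [545.5, -61.8, 142.7]
ee_rot: [0.0, 0.089, 0.996, 0.0]
force: [-1.7, -2.7, 1.9]
gripper_width: -0.4
grip_force: 1.4
```

```bash
cat > chk.py <<'E'
from h import *
print(pinh());s=r.get_state();p=s['tool_pos'];print(p,((p[0]-455)*.18+(p[1]-29)*.984+146.9),s['force'])
E
python3 chk.py
```

```text
([10, 17, 11, 13, 89], array([324.9, 153.2]))
[545.55354856 -61.70541206 142.67733406] 73.9455132729124 [-2.03584898 -2.01417657  2.08564102]
```

Carriage about 74 mm and the pin is still up. From here I use shorter calls.

send_rows(
  series=[
    {"x": 0.0001,"y": 0.0006,"z": 0,"twist": 0,"fingers": 1},
    {"x": 0.0002,"y": 0.0012,"z": 0,"twist": 0,"fingers": 1},
    {"x": 0.0003,"y": 0.0018,"z": 0,"twist": 0,"fingers": 1},
    {"x": 0.0004,"y": 0.0024,"z": 0,"twist": 0,"fingers": 1},
    {"x": 0.0005,"y": 0.003,"z": 0,"twist": 0,"fingers": 1},
  ],
)

```text
time: 16.0
tool_pos: [545.9, -59.6, 142.7]
ee_rot: [0.0, 0.089, 0.996, -0.0]
force: [-0.1, -3.5, 2.1]
gripper_width: -0.2
grip_force: 1.4
```

```bash
python3 chk.py
```

```text
([10, 18, 11, 12, 87], array([324.9, 153.3]))
[545.94009599 -59.52136273 142.66127419] 76.16419634992106 [-0.42833785 -3.06415695  1.87282866]
```

send_rows(
  series=[
    {"x": 0.0001,"y": 0.0005,"z": 0,"twist": 0,"fingers": 1},
    {"x": 0.0002,"y": 0.001,"z": 0,"twist": 0,"fingers": 1},
    {"x": 0.0003,"y": 0.0015,"z": 0,"twist": 0,"fingers": 1},
    {"x": 0.0004,"y": 0.002,"z": 0,"twist": 0,"fingers": 1},
    {"x": 0.0005,"y": 0.0025,"z": 0,"twist": 0,"fingers": 1},
  ],
)

```text
time: 16.47
tool_pos: [546.2, -57.7, 142.6]
ee_rot: [0.0, 0.089, 0.996, 0.0]
force: [0.0, -2.7, 2.3]
gripper_width: -0.2
grip_force: 1.4
```

```bash
python3 chk.py
```

```text
([10, 18, 11, 12, 86], array([324.9, 153.2]))
[546.24528419 -57.64602585 142.60980963] 78.06446171636767 [-0.79470408 -3.1242925   2.40679099]
```

send_rows(
  series=[
    {"x": 0.0001,"y": 0.0005,"z": 0,"twist": 0,"fingers": 1},
    {"x": 0.0002,"y": 0.001,"z": 0,"twist": 0,"fingers": 1},
    {"x": 0.0003,"y": 0.0015,"z": 0,"twist": 0,"fingers": 1},
    {"x": 0.0004,"y": 0.002,"z": 0,"twist": 0,"fingers": 1},
    {"x": 0.0004,"y": 0.002,"z": 0,"twist": 0,"fingers": 1},
  ],
)

```text
time: 16.93
tool_pos: [546.5, -56.2, 142.5]
ee_rot: [-0.0, 0.089, 0.996, -0.0]
force: [-0.0, -1.8, 1.2]
gripper_width: 0.1
grip_force: 1.3
```

```bash
python3 chk.py
```

```text
([11, 24, 11, 13, 84], array([325.9, 159.9]))
[546.48900413 -56.19362476 142.52864102] 79.53749398140035 [ 0.21530369 -2.52993862  2.55192518]
```

The pin has dropped in: its handle row went from 153 to 160 at about 79.5 mm of travel. I back off and go above the handle with the fingers shut.

send_rows(
  series=[
    {"x": -0.005,"y": -0.03,"z": 0,"twist": 0,"fingers": 1},
    {"x": -0.005,"y": -0.06,"z": 0.02,"twist": 0,"fingers": 1},
    {"x": -0.02,"y": -0.06,"z": 0.065,"twist": 0,"fingers": 1},
    {"x": -0.06,"y": -0.06,"z": 0.065,"twist": 0.02,"fingers": 1},
    {"x": -0.1,"y": -0.05,"z": 0.065,"twist": 0.05,"fingers": 1},
    {"x": -0.1215,"y": -0.01,"z": 0.065,"twist": 0.08,"fingers": 1},
    {"x": -0.1215,"y": 0.04,"z": 0.065,"twist": 0.11,"fingers": 1},
    {"x": -0.1215,"y": 0.09,"z": 0.065,"twist": 0.14,"fingers": 1},
    {"x": -0.1215,"y": 0.1133,"z": 0.065,"twist": 0.15,"fingers": 1},
    {"x": -0.1215,"y": 0.1133,"z": 0.065,"twist": 0.15,"fingers": 1},
    {"x": -0.1215,"y": 0.1133,"z": 0.065,"twist": 0.15,"fingers": 1},
  ],
)

```text
time: 17.9
tool_pos: [454.7, 29.9, 190.7]
ee_rot: [-0.001, -0.147, 0.989, 0.001]
force: [-0.5, -0.0, 0.1]
gripper_width: 0.1
grip_force: 0.0
```

```bash
python3 - <<'E'
from h import *
W=cam("wrist");p=r.get_state()['tool_pos'];w=optics.read_camera("wrist")[:,:,::-1]
b=optics.read_camera("scene")[:,:,::-1][90:215,235:385]
print(p);[print(z,proj(W,(455.2,28.8,z))) for z in(112,121,131)]
cv2.imwrite("pics/c7.png",np.hstack([cv2.resize(b,(480,400),interpolation=cv2.INTER_CUBIC),w[90:290,200:360].repeat(2,0).repeat(2,1)]))
E
```

```text
[454.69033215  29.87598494 190.70408559]
112 [321.5 207.8]
121 [321.5 211.4]
131 [321.5 215.8]
```

View pics/c7.png

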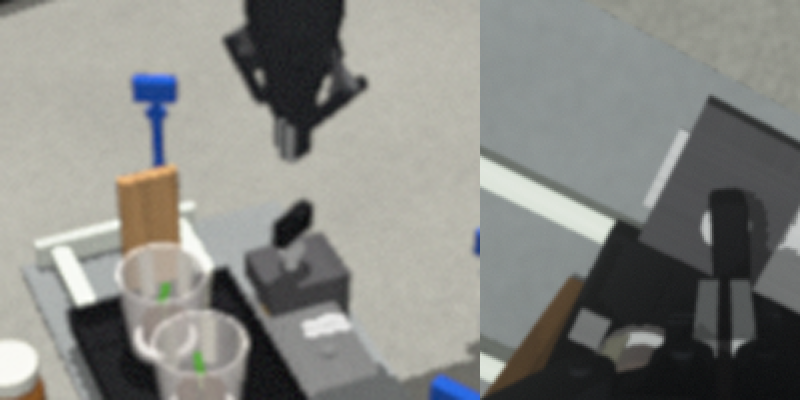

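The scene half shows the pin sunk part way and upright (handle at about (293,225)). The fingers are straight above it. Now I press down gently.

send_rows(
  series=[
    {"x": 0,"y": 0,"z": -0.02,"twist": 0,"fingers": 1},
    {"x": 0,"y": 0,"z": -0.04,"twist": 0,"fingers": 1},
    {"x": 0,"y": 0,"z": -0.052,"twist": 0,"fingers": 1},
    {"x": 0,"y": 0,"z": -0.056,"twist": 0,"fingers": 1},
    {"x": 0,"y": 0,"z": -0.058,"twist": 0,"fingers": 1},
    {"x": 0,"y": 0,"z": -0.06,"twist": 0,"fingers": 1},
    {"x": 0,"y": 0,"z": -0.062,"twist": 0,"fingers": 1},
    {"x": 0,"y": 0,"z": -0.064,"twist": 0,"fingers": 1},
    {"x": 0,"y": 0,"z": -0.066,"twist": 0,"fingers": 1},
  ],
)

```text
time: 18.75
tool_pos: [455.8, 28.7, 142.3]
ee_rot: [0.001, -0.146, 0.989, -0.0]
force: [-0.8, 0.4, -0.9]
gripper_width: 0.3
grip_force: 0.0
```

send_rows(
  series=[
    {"x": 0,"y": 0,"z": -0.0015,"twist": 0,"fingers": 1},
    {"x": 0,"y": 0,"z": -0.003,"twist": 0,"fingers": 1},
    {"x": 0,"y": 0,"z": -0.0045,"twist": 0,"fingers": 1},
    {"x": 0,"y": 0,"z": -0.006,"twist": 0,"fingers": 1},
    {"x": 0,"y": 0,"z": -0.006,"twist": 0,"fingers": 1},
  ],
)

```text
time: 19.17
tool_pos: [455.5, 28.7, 137.4]
ee_rot: [0.0, -0.146, 0.989, -0.0]
force: [-0.5, -0.4, 0.4]
gripper_width: -0.1
grip_force: 0.3
```

send_rows(
  series=[
    {"x": 0,"y": 0,"z": -0.0013,"twist": 0,"fingers": 1},
    {"x": 0,"y": 0,"z": -0.0026,"twist": 0,"fingers": 1},
    {"x": 0,"y": 0,"z": -0.004,"twist": 0,"fingers": 1},
    {"x": 0,"y": 0,"z": -0.0053,"twist": 0,"fingers": 1},
    {"x": 0,"y": 0,"z": -0.0053,"twist": 0,"fingers": 1},
  ],
)

```text
time: 19.58
tool_pos: [455.4, 28.7, 133.3]
ee_rot: [0.0, -0.146, 0.989, 0.0]
force: [0.5, 0.6, 1.3]
gripper_width: -0.1
grip_force: 0.4
```

```bash
python3 chk.py
```

```text
([1, 0, 32, 39, 406], array([326.5, 142.9]))
[455.31624207  28.74616641 133.15948574] 146.7071513250718 [ 0.25998991 -0.1562477   0.67507368]
```

send_rows(
  series=[
    {"x": 0,"y": 0,"z": -0.0013,"twist": 0,"fingers": 1},
    {"x": 0,"y": 0,"z": -0.0026,"twist": 0,"fingers": 1},
    {"x": 0,"y": 0,"z": -0.004,"twist": 0,"fingers": 1},
    {"x": 0,"y": 0,"z": -0.004,"twist": 0,"fingers": 1},
  ],
)

```text
time: 19.97
tool_pos: [455.5, 28.4, 130.5]
ee_rot: [-0.0, -0.146, 0.989, -0.0]
force: [-0.1, -1.8, 3.2]
gripper_width: 0.3
grip_force: 1.6
```

send_rows(
  series=[
    {"x": 0,"y": 0,"z": -0.0013,"twist": 0,"fingers": 1},
    {"x": 0,"y": 0,"z": -0.0026,"twist": 0,"fingers": 1},
    {"x": 0,"y": 0,"z": -0.004,"twist": 0,"fingers": 1},
    {"x": 0,"y": 0,"z": -0.004,"twist": 0,"fingers": 1},
  ],
)

```text
time: 20.3
tool_pos: [455.3, 28.6, 127.2]
ee_rot: [-0.0, -0.146, 0.989, 0.0]
force: [0.6, -0.4, 0.8]
gripper_width: 0.3
grip_force: 0.2
```

send_rows(
  series=[
    {"x": 0,"y": 0,"z": -0.0013,"twist": 0,"fingers": 1},
    {"x": 0,"y": 0,"z": -0.0026,"twist": 0,"fingers": 1},
    {"x": 0,"y": 0,"z": -0.0026,"twist": 0,"fingers": 1},
  ],
)

```text
time: 20.55
tool_pos: [454.6, 29.1, 124.4]
ee_rot: [-0.001, -0.146, 0.989, 0.001]
force: [0.2, 0.6, 0.4]
gripper_width: 0.1
grip_force: 0.0
```

send_rows(
  series=[
    {"x": 0,"y": 0,"z": -0.0013,"twist": 0,"fingers": 1},
    {"x": 0,"y": 0,"z": -0.0013,"twist": 0,"fingers": 1},
  ],
)

```text
time: 20.72
tool_pos: [455.0, 28.9, 123.9]
ee_rot: [-0.0, -0.146, 0.989, 0.0]
force: [-0.4, 0.7, -0.5]
gripper_width: -0.1
grip_force: 0.0
```

send_rows(
  series=[
    {"x": 0,"y": 0,"z": -0.0013,"twist": 0,"fingers": 1},
    {"x": 0,"y": 0,"z": -0.0026,"twist": 0,"fingers": 1},
    {"x": 0,"y": 0,"z": -0.0026,"twist": 0,"fingers": 1},
  ],
)

```text
time: 20.97
tool_pos: [455.6, 28.5, 123.2]
ee_rot: [-0.0, -0.146, 0.989, -0.0]
force: [-2.4, -1.0, 3.9]
gripper_width: -0.1
grip_force: 2.2
```

send_rows(
  series=[
    {"x": 0,"y": 0,"z": -0.0013,"twist": 0,"fingers": 1},
    {"x": 0,"y": 0,"z": -0.0026,"twist": 0,"fingers": 1},
    {"x": 0,"y": 0,"z": -0.0026,"twist": 0,"fingers": 1},
  ],
)

```text
time: 21.22
tool_pos: [456.0, 28.4, 123.1]
ee_rot: [-0.0, -0.146, 0.989, -0.0]
force: [-6.6, -0.1, 14.6]
gripper_width: -0.2
grip_force: 7.0
```

Firm stop at 14.6 N and exactly the home height. I retreat and check.

send_rows(
  series=[
    {"x": 0,"y": 0,"z": 0.01,"twist": 0,"fingers": 1},
    {"x": 0,"y": 0,"z": 0.04,"twist": 0,"fingers": 1},
    {"x": 0,"y": 0,"z": 0.08,"twist": 0,"fingers": 1},
    {"x": 0,"y": 0,"z": 0.12,"twist": 0,"fingers": 1},
    {"x": 0,"y": 0,"z": 0.16,"twist": 0,"fingers": 1},
    {"x": 0,"y": 0,"z": 0.16,"twist": 0,"fingers": 1},
    {"x": 0,"y": 0,"z": 0.16,"twist": 0,"fingers": 1},
  ],
)

```text
time: 21.8
tool_pos: [456.6, 28.6, 242.8]
ee_rot: [0.003, -0.146, 0.989, -0.001]
force: [-0.9, -0.2, -0.5]
gripper_width: 0.1
grip_force: 0.0
```

```bash
python3 - <<'E'
from h import *
print(pinh("pics/end.png"))
def hp(f):
    g=cv2.imread(f)[145:185,310:345];return g.max(2)
a,b=hp("pics/scene0.png"),hp("pics/end.png")
t=a[5:30,5:27]
m=cv2.matchTemplate(b,t,cv2.TM_CCOEFF_NORMED);print(cv2.minMaxLoc(m))
m=(a<45).astype(np.uint8);n,l,st,c=cv2.connectedComponentsWithStats(m);i=1+np.argmax(st[1:,4]);print(c[i]+[310,145])
print(r.get_state()['tool_pos'],r.get_state()['force'])
E
```

```text
([10, 28, 11, 13, 82], array([325.2, 164.3]))
(-0.07887080311775208, 0.9614931344985962, (8, 15), (5, 5))
[325.48275862 164.14942529]
[455.46824534  28.77891257 240.72174042] [ 0.13151485 -0.48320639 -0.03883955]
```

The handle is back at its starting place in the picture (row 164.3 against 164.1 at the start), so the pin is home. Handing in.

```bash
python3 -c "
from bench import order
print(order.close_job())"
```

```text
the job is handed in; nothing more can be done
None
```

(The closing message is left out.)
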